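# Tag a drill template and present it to the reader

## Robot

A 6-joint arm with a two-finger parallel gripper is mounted at the origin on a cart in front of the work surface, level with it; the furniture and walls round the work are solid. World frame = base frame: x ahead of the robot, y to its left, z up, the work surface at z = 0. Lengths are in m, angles in rad, forces in N, time in s.
With the tool pointing down it reaches from about 0.375 to 0.9 m from the base axis. Payload 3.1 kg.
Tool frame: the origin (TCP) lies at the centre of the arm's flange, where the gripper is bolted on; the fingertips stand robot.tip_extent ahead of it and the grasp point (between the pads) lies 164 mm ahead of it (robot.tip_extent is the distance from the TCP to the fingertips, in m); z points along the fingers, y is the line along which they close (so a half turn about z gives the same grasp; the last joint's range is limited). The gripper opens to 87 mm and grips with 3 to 60 N. Pads are 19 mm wide; open, the fingers measure 117 mm over their backs; the gripper's body (75 mm by 190 mm) begins 51 mm behind the grasp point.
Start: joints at [-1.313, 0.527, 1.433, -0, 1.181, -0.178], TCP at [0.264, -0.567, 0.405] pointing down, gripper open.
Joint ranges: [-3.08, 3.08], [-0.75, 2.2], [0.22, 2.44], [-1.43, 4.57], [0, 2.65], [-2.85, 2.85]. Speed limits (rad/s): [2.79, 2.79, 3.14, 3.14, 3.14, 3.14].

## Interface

Orientations are given as a unit quaternion [x, y, z, w].
In Python, from rig import get_obs, camera, hand_in, cut_out, robot gives the robot as it stands.
- The arm moves only by the tool step_arm, never from a script. Its argument "rows" is a list of rows, each a list of 6 numbers: the shift along the world's x, y, z in m, then the turn, a rotation vector about the world's x, y, z in degrees. A call has 1 to 12 rows; each row shifts and turns the commanded pose from where the row before left it; what a row does not reach is not made up. A row lasts 1/8 s, in which the tool goes at most 62.5 mm and 10.7 degrees, less where a joint would pass 70% of its speed; a pose out of reach is approached as far as the arm can. A call is refused whole if a number of a shift passes 0.0625 or a number of a turn 10.7, either way. A call with a gripper value outside its range is refused whole. "jaw" is the finger opening in m, from 0 to 0.087, set as the call begins (left out, the last holds). The fingers move at their own pace and stop on an object; "squeeze" is the grip in N (left out, the last holds). Time passes only in rows, so rows that do not move let the fingers close. It gives the time, the measured TCP pose, the force, the opening and the grip force at its end, in the units of the state.
- get_obs(): the state, without advancing time (a new reading comes with each control period).
- camera(name): name is "scene" or "top" or "wrist"; returns a dict with "pixels" (480x640x3 uint8, blue, green, red), "depth" (480x640 float32, m along the optical axis (not along the pixel's ray), 0 where there is no reading), "fov_y" (degrees; the focal length in pixels is half the picture's height over the tangent of half this angle, whatever the lens; pixels are square), "cx", "cy" (the principal point, pixels), "extrinsics" (4x4, takes a point from camera to world coordinates); the wrist camera has in their place "mount" (4x4, takes a point from camera to tool coordinates, whose origin is the TCP and whose axes are the flange's). Camera axes: x right, y up, looking along -z (the intrinsics and any distortion apply to the point x, -y, -z); pixel columns grow to the right and rows downward; lengths in m; the calibration is good to about 2 mm. A picture is of the moment at which its call begins: read the wrist's pose just before it.
- hand_in(): hands the job in; it is judged then, once.
Trained networks look in the newest picture that a camera, given by its name, has taken for a name from the list of things; names that differ only in an ending like _2 or _b are one class to them, and where a whole thing is asked for, a point or a joint stands for the part that bears it (a point fixed in the world has none). Each returns a list of dicts, best first, with "confidence" (0 to 1); they miss things now and then, are a little off and sometimes report something else, mostly with a low value. They report only what shows in the picture. A call takes as long as a camera call.
- cut_out(label, camera): "region" (480x640 bool, what is visible of it) and "extent" ([centre column, centre row, width, height] in pixels, round what is visible of it).
The state is a dict: "time": time; "q": joint angles; "joint_velocities": joint speeds; "joint_torque": joint torques, N m; "position": TCP position; "tool_rot": TCP orientation; "ft_force": force on the tool from outside, world axes, zero at the start; "moment": the same for the moment, N m; "grip_width": finger opening in m; "grip_force": force on a finger pad.
Only numpy, scipy, OpenCV 4.12 (cv2) and the standard library are available. Lean on these libraries where they do the work, as an engineer would, in place of code of your own. Each camera call takes 0.05 s, during which the arm holds its last target. There are 200 camera calls.

## Task

Press the loose orange coin tag flush into the round recess in the frosted, notched end of the clear drill template. Then lift the template by its clear end and slide it label side up, frosted end first, fully home into the blue tag reader so that its spring plunger is pushed right in, and finish while still holding the template there, because the spring would push it out again. Leave the nut, the drill bush and the small spanner where they are.

Things in the scene. Friction and masses are not known exactly. Their poses are not given: they have to be found in the camera images.
- template: drill template: acrylic plate 170 x 46 x 10 mm (x, y, z), 85 g, lying label side (+z) up. Origin: centre of its underside. +x: the frosted end (frosted x = +12 to +85 mm, with a round recess; white label at x = +5 to +22 mm); the rest is clear. Square notch 12 x 12 mm in the corner +x, -y. Hold it across its width near x = -35 mm, so that the gripper clears the reader
- recess (a point): centre of the mouth of the round recess, on the top face of the template at x = +50 mm: 28 mm diameter, 7 mm deep, with a 1.5 mm chamfer
- notch (a point): centre of the square corner notch of the template, at the height of its top face (template x = +79, y = -17 mm)
- coin_tag: orange coin tag with a dark ring on top, a disc 25 mm in diameter and 7.5 mm thick, 14 g, lying flat on the table. Origin: centre of its underside. It fits the recess loosely (1.5 mm all round) and seats with its top 0.5 mm above the template's face, level enough to pass into the reader
- reader: blue box 110 x 92 x 58 mm high, fixed. Origin: centre of its underside. Its mouth is on the -x side, with a black flared bezel 12 mm long in front; the template goes in along +x. Slot: 50 mm wide, 30 to 45 mm above the table, 50 mm deep. A yellow key block in the slot's end corner at -y (9 mm along x, 10.5 mm along y) enters the notch; a plate without the notch there stops 9 mm short
- slot_mouth (a point): centre of the slot's opening in the front of the reader (reader x = -55 mm, 37.5 mm above the table)
- slot_end (a point): centre of the slot's end wall (reader x = -5 mm, same height): the frosted end of the template stops here when it is home
- plunger (a joint): spring plunger in the slot's end wall, sliding along the reader's x: 0 m = out, 0.012 m = pushed in by a template that is fully home. The spring pushes back with 1 N at 0 and 4 N at 0.012 m
- nut_2: steel hexagon nut, 19 x 22 x 10 mm, loose on the table; leave it alone. Origin: centre of its underside
- drill_bush_1: brass drill bush with a flange, 26 mm in diameter, 22 mm high, loose on the table; leave it alone. Origin: centre of its underside
- spanner_10: small spanner, 146 x 26 x 6 mm, loose near the right edge of the table; leave it alone. Origin: centre of its underside

How it is judged:
On the way, in this order (a step that is already met when the one before it is completed fails the run):
1. the coin tag is pressed flush into the recess of the template by the fingers (z of coin_tag in the frame of recess below -0.0055 m and horizontal distance between coin_tag and recess below 0.004 m and angle between the z axis of coin_tag and the z axis of template, either way round below 0.12 rad and contact force between the fingers and coin_tag above 1.5 N), for 0.1 s.
2. the template is lifted clear of the table in the fingers, label up, with the tag in it (height (world z) of template above 0.02 m and angle between template's own z axis and vertical below 0.3 rad and contact force between the fingers and template above 2 N and z of coin_tag in the frame of recess below -0.005 m and value of joint plunger below 0.003 m), for 0.2 s.
At the end, for the whole second after the job is handed in: The fingers hold the template behind its label (over 2 N), label up, level and square to the reader within 0.12 rad, notch over the key, within 3.5 mm of home, plunger in at least 9 mm; the tag is still in its recess, within 2 mm of seated height and 4 mm of centre (value of joint plunger above 0.009 m and x of template in the frame of reader above -0.0935 m and y of notch in the frame of reader below -0.012 m and angle between template's own z axis and vertical below 0.12 rad and angle between the x axis of template and the x axis of reader, either way round below 0.12 rad and height (world z) of template above 0.027 m and contact force between the fingers and template above 2 N and z of coin_tag in the frame of recess below -0.005 m and horizontal distance between coin_tag and recess below 0.004 m and linear speed of template below 0.02 m/s and x of the grasp point in the frame of template below 0.02 m); the arm keeps its last pose, push and grip.
It fails at once if the nut, the drill bush or the spanner is moved by more than 20 mm (distance of any of nut_2, drill_bush_1, spanner_10 from where it was at the start of the episode above 0.02 m).
It also fails if it takes over 61 s, if anything falls off the work surface, if the arm or the gripper's body presses on something with over 40 N, if the wrist force passes 120 N, or if a joint passes its speed limit or range.

## Working session

There is one attempt and no reset: what is moved stays moved. The work goes in short steps, Python scripts to look and compute and a tool call to move; the robot and the scene stay as the last step left them, time stands still between calls to the robot, and variables do not carry over. Pictures are saved under pics/ and viewed, at most 10 in all, crops included, and the job is handed in when it is done.

Besides the shell and the picture viewer there is one more tool, called after "Emit:" as name(argument=value, ...) on one line, values as JSON. step_arm: Moves the arm, as the interface text tells. Its arguments: {"type":"object","properties":{"rows":{"type":"array"},"jaw":{"type":"number"},"squeeze":{"type":"number"}},"required":["rows"]}

```bash
ls; mkdir -p pics; cat > h.py <<'E'
import numpy as np, cv2
from rig import get_obs, camera, hand_in, cut_out, robot
from scipy.spatial.transform import Rotation as R
def snap(n):
    o=get_obs(); c=camera(n); c['f']=240/np.tan(np.radians(c['fov_y'])/2)
    if 'extrinsics' in c: c['T']=np.array(c['extrinsics'])
    else:
        T=np.eye(4);T[:3,:3]=R.from_quat(o['tool_rot']).as_matrix();T[:3,3]=o['position'];c['T']=T@np.array(c['mount'])
    return c
def ray(c,u,v):
    d=np.array([(u-c['cx'])/c['f'],-(v-c['cy'])/c['f'],-1.]); return c['T'][:3,3],c['T'][:3,:3]@d
def at_z(c,u,v,z):
    p,d=ray(c,u,v); return p+d*(z-p[2])/d[2]
def at_depth(c,u,v,dep):
    p,d=ray(c,u,v); return p+d*dep
def tri(rs):
    A=np.zeros((3,3));b=np.zeros(3)
    for p,d in rs:
        d=d/np.linalg.norm(d);M=np.eye(3)-np.outer(d,d);A+=M;b+=M@p
    return np.linalg.solve(A,b)
E
python3 - <<'E'
from h import *
o=get_obs();print(o['time'],o['position'],o['tool_rot'],robot.tip_extent)
for n in ['scene','top','wrist']:
    c=snap(n); cv2.imwrite(f'pics/{n}0.png',c['pixels'])
    print(n,c['f'],c['cx'],c['cy'],c['T'][:3,3].round(3),[k for k in c])
    for l in ['template','coin_tag','recess','notch','reader','slot_mouth','nut_2','drill_bush_1','spanner_10']:
        try: r=cut_out(l,n)
        except Exception as e: print(l,e);continue
        for q in r[:2]:
            m=q['region'];v,u=np.nonzero(m)
            d=c['depth'][m];d=np.median(d[d>0]) if (d>0).any() else 0
            print(l,round(q['confidence'],2),np.round(q['extent'],1),at_depth(c,u.mean(),v.mean(),d).round(3))
E
```

```text
pics
0.0 [ 0.26374897 -0.56624141  0.40378765] [ 9.76358921e-01  2.16152966e-01 -5.14423837e-05 -1.07253193e-03] 0.1822
scene 618.5776658830085 315.5482888198766 235.5168981707336 [0.134 0.506 0.758] ['pixels', 'depth', 'fov_y', 'cx', 'cy', 'extrinsics', 'f', 'T']
template 0.88 [310.6 310.8  27.3  89.5] [0.502 0.052 0.01 ]
template 0.73 [414.2 186.6  64.6  35.2] [ 0.555 -0.309  0.001]
coin_tag 0.37 [404.1 268.6   8.8  13.6] [ 0.444 -0.118  0.008]
recess 0.76 [309.9 310.7  30.3  87.6] [0.503 0.051 0.009]
notch 0.68 [406.7 305.4  18.4  17.3] [ 0.395 -0.05   0.011]
notch 0.63 [310.3 313.1  30.6  88.2] [0.503 0.051 0.009]
reader 0.65 [306.1 187.6  92.1  72.2] [ 0.672 -0.14   0.041]
reader 0.33 [310.2 310.8  32.9  90.5] [0.503 0.051 0.01 ]
slot_mouth 0.9 [304.4 187.4  92.8  76.2] [ 0.673 -0.141  0.041]
nut_2 0.52 [402.6 268.   14.2  15.7] [ 0.445 -0.119  0.007]
drill_bush_1 0.69 [406.2 307.9  15.   20.5] [ 0.395 -0.05   0.012]
spanner_10 0.65 [416.  187.4  64.6  34.5] [ 0.55  -0.308  0.002]
top 437.38829887661 320.8922887266399 237.37585754419672 [ 0.503 -0.067  0.896] ['pixels', 'depth', 'fov_y', 'cx', 'cy', 'extrinsics', 'f', 'T']
template 0.91 [270.2 272.7  70.5  67.4] [0.511 0.043 0.01 ]
coin_tag 0.51 [394.1 273.2  14.5   8.7] [ 0.51  -0.209  0.008]
recess 0.89 [269.4 274.4  76.7  70. ] [0.511 0.044 0.01 ]
recess 0.49 [367.4 173.9  54.1  87.2] [ 0.681 -0.154  0.058]
notch 0.93 [272.2 274.4  70.6  69.2] [0.511 0.043 0.01 ]
reader 0.71 [366.9 175.2  56.4  90. ] [ 0.68  -0.153  0.058]
slot_mouth 0.79 [366.4 176.3  56.7  85.5] [ 0.681 -0.154  0.058]
nut_2 0.5 [348.4 303.4   7.    7.1] [ 0.45  -0.12   0.011]
spanner_10 0.75 [442.4 249.6  11.1  65.4] [ 0.557 -0.308  0.006]
wrist 352.92325773241885 327.79319056980466 241.10122123548558 [ 0.322 -0.539  0.385] ['pixels', 'depth', 'fov_y', 'cx', 'cy', 'mount', 'f', 'T']
```

```bash
python3 - <<'E'
import cv2,numpy as np
a=cv2.imread('pics/top0.png')[110:340,200:500];cv2.imwrite('pics/top0c.png',cv2.resize(a,None,fx=2.6,fy=2.6,interpolation=cv2.INTER_CUBIC))
a=cv2.imread('pics/scene0.png')[140:380,220:480];cv2.imwrite('pics/scene0c.png',cv2.resize(a,None,fx=2.5,fy=2.5,interpolation=cv2.INTER_CUBIC))
E
```

```text
(no output)
```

View pics/top0c.png

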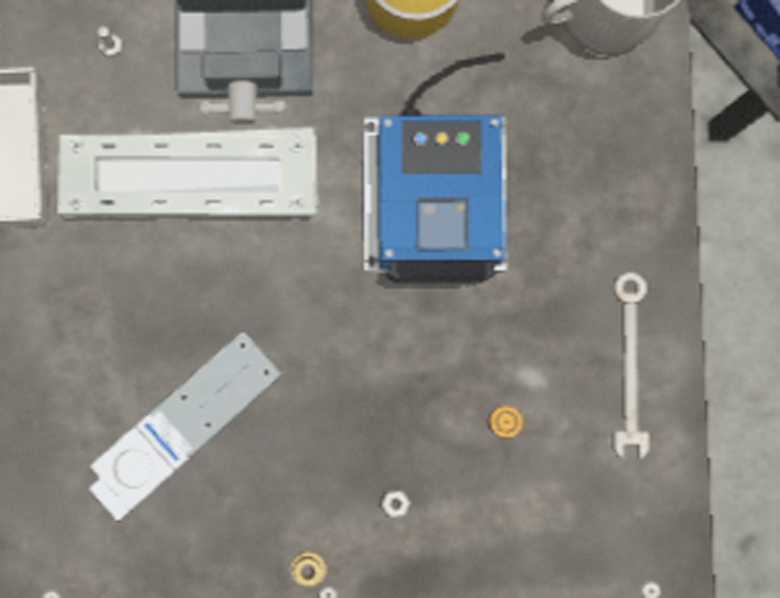

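View pics/scene0c.png

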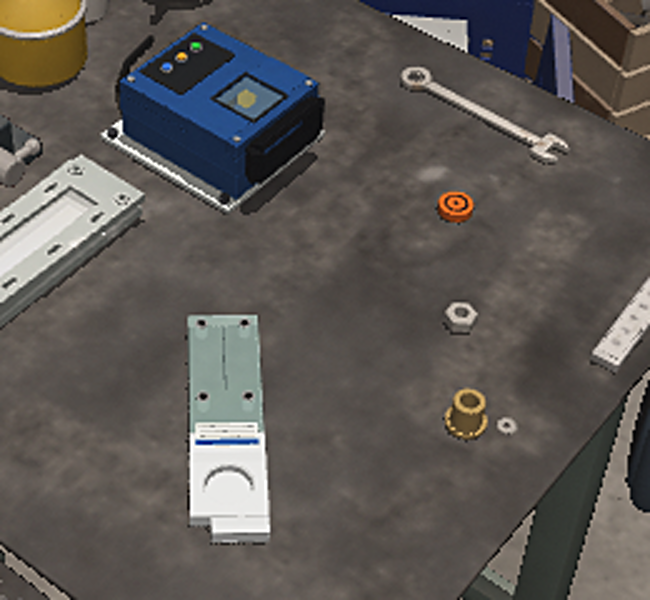

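The top view shows the template at about 135° yaw with its frosted end lower left (pixel ~(250,290)). The coin is at ~(394,272) and the reader at ~(367,175), its mouth facing the robot. The scene view agrees, and the networks' "coin" there is really the nut. I'll move the wrist camera over the middle next.

Emit:
step_arm(rows=[[0.02,0.05,-0.006,0,0,0],[0.02,0.05,-0.006,0,0,0],[0.02,0.05,-0.006,0,0,0],[0.02,0.05,-0.006,0,0,0],[0.02,0.05,-0.006,0,0,0],[0.02,0.05,-0.006,0,0,0],[0.02,0.05,-0.006,0,0,0],[0.02,0.05,-0.006,0,0,0],[0.02,0.05,-0.006,0,0,0],[0,0,0,0,0,0],[0,0,0,0,0,0]])

```text
time: 2.88
position: [0.4441, -0.1168, 0.3509]
tool_rot: [0.976, 0.217, 0.0, 0.0]
ft_force: [-0.4, 0.0, 0.1]
grip_width: 0.0874
grip_force: 0.0
```

```bash
python3 - <<'E'
from h import *
o=get_obs();print(o['time'],o['position'],o['tool_rot'],o['ft_force'])
n='wrist';c=snap(n); cv2.imwrite(f'pics/{n}1.png',c['pixels']);np.savez('pics/w1.npz',**{k:c[k] for k in c})
print(c['T'].round(3),np.array(c['mount']).round(3))
for l in ['template','coin_tag','recess','notch','reader','slot_mouth','nut_2','drill_bush_1','spanner_10']:
    for q in cut_out(l,n)[:2]:
        m=q['region'];v,u=np.nonzero(m)
        d=c['depth'][m];d=np.median(d[d>0]) if (d>0).any() else 0
        print(l,round(q['confidence'],2),np.round(q['extent'],1),at_depth(c,u.mean(),v.mean(),d).round(4))
E
```

```text
2.875 [ 0.44406233 -0.11675871  0.35093973] [9.76239546e-01 2.16693539e-01 1.89166569e-04 4.73203536e-04] [-0.35371775  0.03062879  0.11169835]
[[ 0.422  0.88   0.217  0.502]
 [-0.907  0.409  0.103 -0.089]
 [ 0.001 -0.24   0.971  0.331]
 [ 0.     0.     0.     1.   ]] [[-0.001  0.971  0.241  0.065]
 [ 1.     0.001 -0.    -0.001]
 [-0.     0.241 -0.971  0.02 ]
 [ 0.     0.     0.     1.   ]]
template 0.66 [192.9  78.8 204.4 116. ] [0.5097 0.0399 0.0101]
template 0.22 [447.  206.4  31.   21.1] [ 0.5065 -0.209   0.0075]
coin_tag 0.56 [446.9 206.1  34.2  22.4] [ 0.507  -0.2087  0.0076]
recess 0.93 [191.9  79.1 200.  112.5] [0.5099 0.0395 0.0101]
notch 0.88 [194.2  78.  201.7 115.4] [0.51   0.0397 0.0101]
reader 0.89 [496.1  43.8 178.2  85.6] [ 0.6285 -0.1618  0.0552]
slot_mouth 0.92 [498.2  41.4 179.2  82.8] [ 0.6285 -0.1616  0.0551]
slot_mouth 0.72 [563.8 198.2 107.4 127.3] [ 0.5597 -0.3079  0.0054]
nut_2 0.71 [333.9 225.8  23.7  20. ] [ 0.4457 -0.123   0.0097]
drill_bush_1 0.73 [247.6 243.3  27.1  26.7] [ 0.3984 -0.0556  0.0164]
drill_bush_1 0.46 [495.5  41.9 173.2  83.7] [ 0.6286 -0.1617  0.0552]
spanner_10 0.9 [564.1 198.4 110.8 131.2] [ 0.5603 -0.3078  0.0054]
```

View pics/wrist1.png

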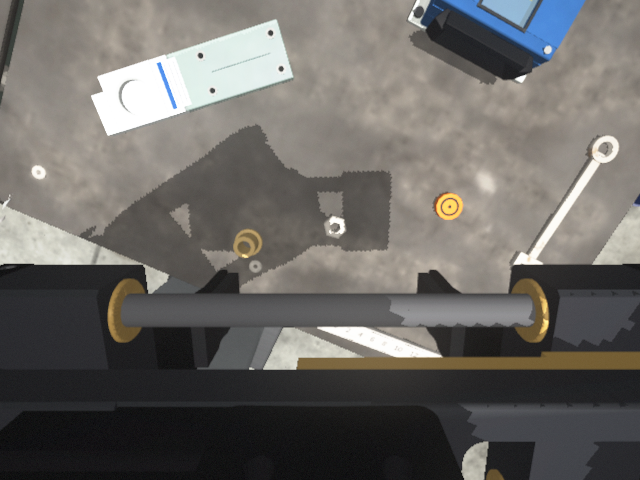

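Wrist view: the template is at (193,79), the coin at (449,207), the nut at (335,226), the bush at (247,243) and the reader's bezel at (475,45). I'll refine the coin, template and reader poses next.

```bash
cat >> h.py <<'E'
def coin_px(img,box=None):
    h=cv2.cvtColor(img,cv2.COLOR_BGR2HSV);m=cv2.inRange(h,(5,150,120),(22,255,255))
    if box is not None:
        k=np.zeros_like(m);x0,y0,x1,y1=box;k[y0:y1,x0:x1]=1;m=m*k
    cs,_=cv2.findContours(m,cv2.RETR_EXTERNAL,cv2.CHAIN_APPROX_NONE);k=max(cs,key=cv2.contourArea)
    return cv2.fitEllipse(cv2.convexHull(k)) if len(k)>5 else None
def template_pose(c,n,box=None):
    q=cut_out('template',n)[0]; v,u=np.nonzero(q['region'])
    P=np.array([at_z(c,a,b,0.010)[:2] for a,b in zip(u,v)])
    (cc,wh,_)=cv2.minAreaRect((P*1000).astype(np.float32)); bx=cv2.boxPoints((cc,wh,_))
    e=[bx[1]-bx[0],bx[2]-bx[1]];e=max(e,key=np.linalg.norm)
    return np.array(cc)/1000,wh,np.degrees(np.arctan2(e[1],e[0]))%180
E
python3 - <<'E'
from h import *
c=dict(np.load('pics/w1.npz'))
e=coin_px(c['pixels'],(400,150,500,260));print(e,at_z(c,*e[0],.0075)); r=[ray(c,*e[0])]
cw=snap('wrist'); print('W tmpl',template_pose(cw,'wrist'))
t=snap('top');
e=coin_px(t['pixels'],(370,250,420,300));print(e,at_z(t,*e[0],.0075));r.append(ray(t,*e[0]))
print('T tmpl',template_pose(t,'top'))
s=snap('scene');e=coin_px(s['pixels'],(390,205,415,235));print(e,at_z(s,*e[0],.0075));r.append(ray(s,*e[0]))
print('S tmpl',template_pose(s,'scene'))
print('tri',tri(r),tri(r[:2]))
q=cut_out('reader','top')[0];m=q['region']&(t['depth']<0.896-.05)&(t['depth']>.8)
v,u=np.nonzero(m);P=np.array([at_z(t,a,b,.058)[:2] for a,b in zip(u,v)])*1000
print('reader top',cv2.minAreaRect(P.astype(np.float32)),P.min(0),P.max(0))
h=cv2.cvtColor(t['pixels'],cv2.COLOR_BGR2HSV);mb=cv2.inRange(h,(100,130,80),(120,255,255));mb[:, :330]=0;mb[:,410:]=0;mb[:140]=0;mb[225:]=0
v,u=np.nonzero(mb);P=np.array([at_z(t,a,b,.058)[:2] for a,b in zip(u,v)])*1000
print('blue',cv2.minAreaRect(P.astype(np.float32)),P.min(0),P.max(0))
E
```

```text
((449.1452941894531, 206.25926208496094), (13.771842002868652, 15.243610382080078), 46.89306640625) [ 0.50694082 -0.21038997  0.0075    ]
W tmpl (array([0.50743118, 0.04229834]), (48.91465377807617, 171.34811401367188), np.float32(131.13821))Traceback (most recent call last):
  File "<stdin>", line 6, in <module>
  File "h.py", line 26, in coin_px
    return cv2.fitEllipse(cv2.convexHull(k)) if len(k)>5 else None
           ~~~~~~~~~~~~~~^^^^^^^^^^^^^^^^^^^
cv2.error: OpenCV(4.12.0) /io/opencv/modules/imgproc/src/shapedescr.cpp:361: error: (-201:Incorrect size of input array) There should be at least 5 points to fit the ellipse in function 'fitEllipseNoDirect'
```

```bash
python3 - <<'E'
s=open('h.py').read()
a=s.index("    cs,_=cv2.find");b=s.index("def template_pose")
s=s[:a]+"    p=cv2.findNonZero(m);x,y,w,hh=cv2.boundingRect(p);return (x+(w-1)/2,y+(hh-1)/2),(w,hh)\n"+s[b:]
s=s.replace("(5,150,120),(22,255,255)","(4,110,70),(25,255,255)")
open('h.py','w').write(s)
E
python3 - <<'E'
from h import *
c=dict(np.load('pics/w1.npz'))
e=coin_px(c['pixels'],(425,180,475,235));print(e,at_z(c,*e[0],.0075)); r=[ray(c,*e[0])]
t=snap('top');
e=coin_px(t['pixels'],(380,258,410,287));print(e,at_z(t,*e[0],.0075));r.append(ray(t,*e[0]))
print('T tmpl',template_pose(t,'top'))
s=snap('scene');e=coin_px(s['pixels'],(390,210,415,235));print(e,at_z(s,*e[0],.0075));r.append(ray(s,*e[0]))
print('S tmpl',template_pose(s,'scene'))
print('tri',tri(r),tri(r[:2]))
h=cv2.cvtColor(t['pixels'],cv2.COLOR_BGR2HSV);mb=cv2.inRange(h,(100,130,80),(120,255,255));mb[:, :330]=0;mb[:,410:]=0;mb[:140]=0;mb[225:]=0
v,u=np.nonzero(mb);P=np.array([at_z(t,a,b,.058)[:2] for a,b in zip(u,v)])*1000
print('blue',cv2.minAreaRect(P.astype(np.float32)),P.min(0),P.max(0))
E
```

```text
((448.0, 206.0), (29, 27)) [ 0.50670474 -0.20931273  0.0075    ]
((392.5, 268.5), (10, 6)) [ 0.51652654 -0.20628799  0.0075    ]
T tmpl (array([0.51117938, 0.04380221]), (45.331295013427734, 167.84686279296875), np.float32(130.56538))
((402.0, 222.0), (15, 13)) [ 0.50589972 -0.2051493   0.0075    ]
S tmpl (array([0.50598788, 0.0472812 ]), (47.29315948486328, 174.0045623779297), np.float32(130.61722))
tri [ 0.51066222 -0.20951629  0.0022738 ] [ 0.51140696 -0.20400714  0.02186338]
blue ((684.473876953125, -157.83853149414062), (89.83357238769531, 106.92386627197266), 88.86962890625) [ 630.5081981  -203.68365535] [ 738.5261131  -111.87579751]
```

Emit:
step_arm(rows=[[0.015,-0.034,-0.034,0,0,0],[0.015,-0.034,-0.034,0,0,0],[0.015,-0.034,-0.034,0,0,0],[0,0,0,0,0,0],[0,0,0,0,0,0]], jaw=0.05)

```text
time: 4.35
position: [0.4884, -0.218, 0.2487]
tool_rot: [0.976, 0.216, -0.001, -0.001]
ft_force: [-0.1, 1.1, 0.3]
grip_width: 0.0515
grip_force: 0.0
```

```bash
python3 - <<'E'
from h import *
o=get_obs();print(o['time'],o['position'])
t={**snap('top'),'pixels':cv2.imread('pics/top0.png')}
e=coin_px(t['pixels'],(382,258,408,287));print(e,at_z(t,*e[0],.0075));r=[ray(t,*e[0])]
q=snap('scene');q['pixels']=cv2.imread('pics/scene0.png')
e=coin_px(q['pixels'],(390,210,415,235));print(e,at_z(q,*e[0],.0075));r.append(ray(q,*e[0]))
c=snap('wrist');cv2.imwrite('pics/wrist2.png',c['pixels'])
x=cut_out('coin_tag','wrist')
print([(a['confidence'],a['extent']) for a in x])
if x:
    u,v,w,hh=x[0]['extent'];b=[int(u-w/2-8),int(v-hh/2-8),int(u+w/2+8),int(v+hh/2+8)]
    e=coin_px(c['pixels'],b);print(e,at_z(c,*e[0],.0075));r.append(ray(c,*e[0]))
    print('tri',tri(r))
E
```

```text
4.35 [ 0.48844732 -0.21801769  0.24867968]
((394.0, 272.0), (13, 13)) [ 0.50941742 -0.20911435  0.0075    ]
((402.0, 222.0), (15, 13)) [ 0.50589972 -0.2051493   0.0075    ]
[(0.93, [329.9, 225.4, 39.9, 34.1])]
((331.0, 224.5), (39, 40)) [ 0.50763124 -0.21001238  0.0075    ]
tri [ 0.50819805 -0.20996799  0.00299432]
```

View pics/wrist2.png

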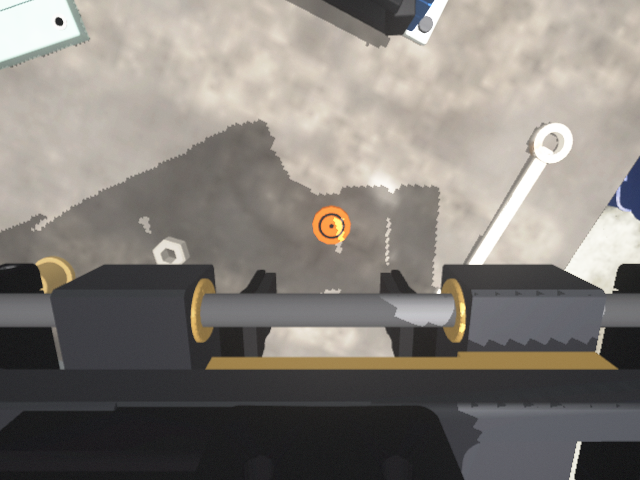

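The coin is at pixel (331,225), centred between the fingers at columns 273 and 385, which puts it at about (0.508, -0.210). I'll descend now.

Emit:
step_arm(rows=[[0.0194,0.0082,-0.02,0,0,0],[0,0,-0.02,0,0,0],[0,0,-0.015,0,0,0],[0,0,-0.008,0,0,0],[0,0,0,0,0,0],[0,0,0,0,0,0]])

```text
time: 5.3
position: [0.5083, -0.2105, 0.1862]
tool_rot: [0.976, 0.216, 0.0, 0.0]
ft_force: [1.0, -0.3, -0.0]
grip_width: 0.0497
grip_force: 0.0
```

```bash
python3 - <<'E'
from h import *
o=get_obs();print(o['time'],o['position'],o['ft_force'])
E
```

```text
5.3 [ 0.50834285 -0.210538    0.18623488] [ 0.9902588  -0.27856716 -0.00820861]
```

Emit:
step_arm(rows=[[0,0,-0.0005,0,0,0],[0,0,0,0,0,0],[0,0,0,0,0,0],[0,0,0,0,0,0],[0,0,0,0,0,0],[0,0,0,0,0,0]], jaw=0.015, squeeze=10)

```text
time: 6.05
position: [0.5083, -0.2104, 0.1854]
tool_rot: [0.976, 0.216, 0.0, 0.0]
ft_force: [-0.7, 0.1, 2.0]
grip_width: 0.0242
grip_force: 10.0
```

Emit:
step_arm(rows=[[0,0,0.02,0,0,0],[0,0,0.04,0,0,0],[-0.01,0.0464,0.006,0,0,0],[-0.01,0.0464,0.006,0,0,0],[-0.01,0.0464,0.006,0,0,0],[-0.01,0.0464,0.006,0,0,0],[-0.01,0.0464,0.006,0,0,0],[-0.01,0.0464,0,0,0,0],[0,0,0,0,0,0],[0,0,0,0,0,0],[0,0,0,0,0,0]])

```text
time: 7.42
position: [0.4489, 0.067, 0.2752]
tool_rot: [0.977, 0.215, 0.0, 0.0]
ft_force: [-0.6, -0.2, 0.3]
grip_width: 0.024
grip_force: 10.0
```

```bash
python3 - <<'E'
from h import *
o=get_obs();print(o['time'],o['position'],o['grip_width'])
c=snap('wrist');cv2.imwrite('pics/wrist3.png',c['pixels']);np.savez('pics/w3.npz',**c)
print(template_pose(c,'wrist'))
E
```

```text
7.425 [0.44889196 0.06702326 0.27521694] 0.02401348556400484
(array([0.50774356, 0.04339219]), (47.38405227661133, 170.00779724121094), np.float32(131.08987))
```

View pics/wrist3.png

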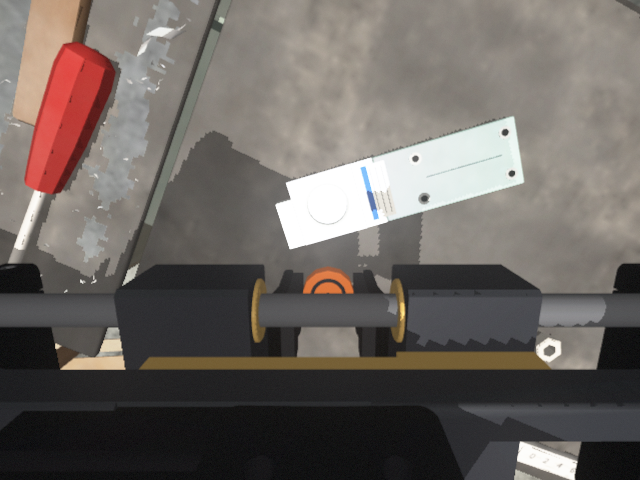

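The wrist view shows the template with its recess at about (327,203) and the frosted bottom-left corner at (289,248). The held coin is at (328,285), centred between the fingers.

```bash
python3 - <<'E'
from h import *
c=dict(np.load('pics/w3.npz'))
g=cv2.cvtColor(c['pixels'],cv2.COLOR_BGR2GRAY)[165:240,290:365]
b=cv2.resize(g,None,fx=8,fy=8,interpolation=cv2.INTER_CUBIC)
b=cv2.createCLAHE(4,(2,2)).apply(b);cv2.imwrite('pics/rec.png',b)
for p2 in (60,40,25):
    h=cv2.HoughCircles(b,cv2.HOUGH_GRADIENT,1,20,param1=60,param2=p2,minRadius=110,maxRadius=190)
    if h is None: continue
    for x,y,r in h[0][:4]:
        u,v=(x+.5)/8-.5+290,(y+.5)/8-.5+165
        P=at_z(c,u,v,.010);print(p2,u,v,r/8,P, 'rad mm',r/8/c['f']*(c['T'][2,3]-.01)*1000)
E
```

```text
(no output)
```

View pics/rec.png

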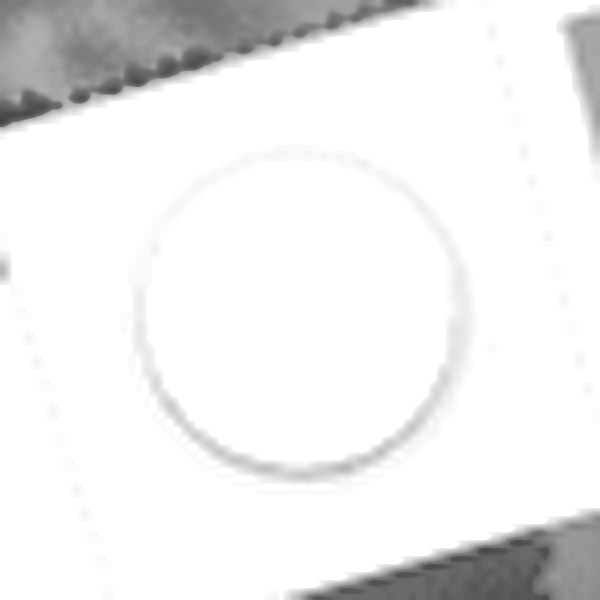

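The recess ring is at (327.3, 203.6) with a radius of about 20 px (14.3 mm), as expected.

```bash
python3 - <<'E'
from h import *
c=dict(np.load('pics/w3.npz'));o=get_obs();print(o['position'])
P=at_z(c,327.3,203.6,.009);print(P)
w=dict(np.load('pics/w1.npz'))
print('tri coin/held check: held coin px centre at', )
p=np.linalg.inv(c['T'])@np.r_[np.array(o['position'])-[0,0,.178],1];print(c['cx']+c['f']*p[0]/-p[2],c['cy']+c['f']*-p[1]/-p[2], 12.5*c['f']/-p[2]/1000)
E
```

```text
[0.44872863 0.06697473 0.2751972 ]
[0.47633019 0.08088424 0.009     ]
tri coin/held check: held coin px centre at
329.42664912390137 293.0954399630271 26.111064214397373
```

Emit:
step_arm(rows=[[0.014,0.007,-0.02,0,0,0],[0.014,0.007,-0.02,0,0,0],[0,0,-0.02,0,0,0],[0,0,-0.014,0,0,0],[0,0,0,0,0,0],[0,0,0,0,0,0],[0,0,0,0,0,0]])

```text
time: 8.4
position: [0.4764, 0.082, 0.2019]
tool_rot: [0.976, 0.216, 0.001, 0.0]
ft_force: [0.1, 0.4, 0.1]
grip_width: 0.0239
grip_force: 10.0
```

Emit:
step_arm(rows=[[0.0003,-0.001,-0.003,0,0,0],[0,0,-0.002,0,0,0],[0,0,-0.002,0,0,0],[0,0,-0.001,0,0,0],[0,0,-0.0005,0,0,0],[0,0,0,0,0,0],[0,0,0,0,0,0]])

```text
time: 9.28
position: [0.4766, 0.0811, 0.1928]
tool_rot: [0.976, 0.216, 0.0, 0.0]
ft_force: [-0.0, 0.1, -0.7]
grip_width: 0.024
grip_force: 10.0
```

Emit:
step_arm(rows=[[0,0,0,0,0,0],[0,0,0,0,0,0],[0,0,0,0,0,0],[0,0,0.02,0,0,0],[0,0,0.03,0,0,0],[0,0,0,0,0,0],[0,0,0,0,0,0]], jaw=0.04)

```text
time: 10.15
position: [0.4764, 0.0811, 0.2425]
tool_rot: [0.976, 0.216, -0.0, -0.0]
ft_force: [-0.1, 0.7, 0.3]
grip_width: 0.0405
grip_force: 0.0
```

Emit:
step_arm(rows=[[-0.0272,-0.0126,0.0,0,0,0],[0,0,0,0,0,0],[0,0,0,0,0,0],[0,0,0,0,0,0]], jaw=0)

```text
time: 10.65
position: [0.4503, 0.0686, 0.2425]
tool_rot: [0.976, 0.216, 0.001, 0.0]
ft_force: [0.5, 0.6, -1.1]
grip_width: 0.0077
grip_force: 0.0
```

```bash
python3 - <<'E'
from h import *
o=get_obs();print(o['time'],o['position'],o['grip_width'])
c=snap('wrist');np.savez('pics/w4.npz',**c)
x=cut_out('coin_tag','wrist');print([(a['confidence'],a['extent']) for a in x])
u,v,w,h=x[0]['extent'];b=[int(u-w/2-10),int(v-h/2-10),int(u+w/2+10),int(v+h/2+10)]
e=coin_px(c['pixels'],b);print(e,at_z(c,*e[0],.0105))
d=c['depth'];print('depth z coin',at_depth(c,*e[0],d[int(e[0][1]),int(e[0][0])]))
print(template_pose(c,'wrist'))
a=c['pixels'][80:300,200:500];cv2.imwrite('pics/w4c.png',cv2.resize(a,None,fx=2.6,fy=2.6,interpolation=cv2.INTER_CUBIC))
E
```

```text
10.65 [0.4503401  0.06855362 0.2425322 ] 0.007673084742265426
[(0.9, [327.5, 217.4, 45.7, 34.1])]
((327.0, 215.5), (39, 40)) [0.47547422 0.08156473 0.0105    ]
depth z coin [0.47564562 0.08164281 0.01160112]
(array([0.50803549, 0.04378908]), (47.86404800415039, 169.93905639648438), np.float32(131.19104))
```

View pics/w4c.png

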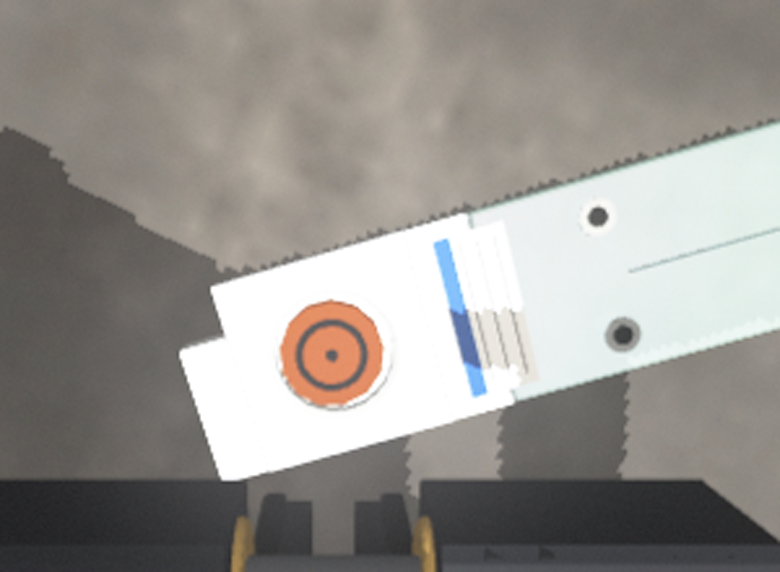

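The coin sits inside the recess outline, slightly off to one side. Now I'll press it with the closed fingers.

Emit:
step_arm(rows=[[0.0127,0.0065,0,0,0,0],[0.0127,0.0065,-0.01,0,0,0],[0,0,-0.02,0,0,0],[0,0,-0.014,0,0,0],[0,0,-0.003,0,0,0],[0,0,-0.002,0,0,0],[0,0,-0.001,0,0,0],[0,0,0,0,0,0],[0,0,0,0,0,0]])

```text
time: 11.92
position: [0.4749, 0.0814, 0.1931]
tool_rot: [0.976, 0.216, 0.0, 0.0]
ft_force: [-0.1, -0.4, 2.6]
grip_width: 0.0004
grip_force: 0.9
```

Emit:
step_arm(rows=[[0,0,-0.001,0,0,0],[0,0,-0.0005,0,0,0],[0,0,0,0,0,0],[0,0,0,0,0,0]])

```text
time: 12.42
position: [0.4748, 0.0814, 0.193]
tool_rot: [0.976, 0.216, 0.001, 0.0]
ft_force: [-2.0, -0.1, 16.8]
grip_width: 0.0003
grip_force: 8.0
```

Emit:
step_arm(rows=[[0,0,0.02,0,0,0],[0,0,0.04,0,0,0],[0.0057,-0.0064,0.0,0,0,10.6],[0.0057,-0.0064,0.0,0,0,10.6],[0.0057,-0.0064,0.0,0,0,10.6],[0.0057,-0.0064,0.0,0,0,10.6],[0.0057,-0.0064,0.0,0,0,10.6],[0.0057,-0.0064,0.0,0,0,10.6],[0.0057,-0.0064,0.0,0,0,10.6],[0.0057,-0.0064,0.0,0,0,10.6],[0.0057,-0.0064,0.0,0,0,10.6],[0.0057,-0.0064,0.0,0,0,10.6]], jaw=0.07)

```text
time: 13.92
position: [0.5318, 0.0172, 0.2512]
tool_rot: [0.412, 0.911, -0.0, -0.0]
ft_force: [-0.3, 0.7, -0.5]
grip_width: 0.0697
grip_force: 0.0
```

Emit:
step_arm(rows=[[0,0,0,0,0,0],[0,0,0,0,0,0]])

```text
time: 14.18
position: [0.5313, 0.0176, 0.2512]
tool_rot: [0.416, 0.909, -0.0, -0.0]
ft_force: [1.0, -1.0, 0.5]
grip_width: 0.0699
grip_force: 0.0
```

```bash
python3 - <<'E'
from h import *
o=get_obs();M=R.from_quat(o['tool_rot']).as_matrix();print(o['time'],o['position'],'yaw',np.degrees(np.arctan2(M[1,0],M[0,0])),M[:,2],o['q'])
c=snap('wrist');np.savez('pics/w5.npz',**c);cv2.imwrite('pics/wrist5.png',c['pixels'])
x=cut_out('coin_tag','wrist');print([(a['confidence'],a['extent']) for a in x])
u,v,w,h=x[0]['extent'];b=[int(u-w/2-10),int(v-h/2-10),int(u+w/2+10),int(v+h/2+10)]
e=coin_px(c['pixels'],b);print(e,at_z(c,*e[0],.0105))
print('depth z coin',at_depth(c,*e[0],c['depth'][int(e[0][1]),int(e[0][0])]))
print(template_pose(c,'wrist'))
E
```

```text
14.175 [0.53134552 0.01762016 0.25119403] yaw 130.81071341862202 [-7.45150776e-04  2.23952225e-04 -9.99999697e-01] [-1.77208223e-01  6.39969725e-01  1.79140003e+00  1.36515142e-04
  7.10995866e-01 -8.89593153e-01]
[(0.74, [327.2, 123.3, 44.1, 41.2])]
((327.5, 121.5), (40, 42)) [0.47517148 0.0814319  0.0105    ]
depth z coin [0.47517957 0.08142265 0.01064751]
(array([0.49989581, 0.05229485]), (46.87504959106445, 143.55923461914062), np.float32(130.85983))
```

View pics/wrist5.png

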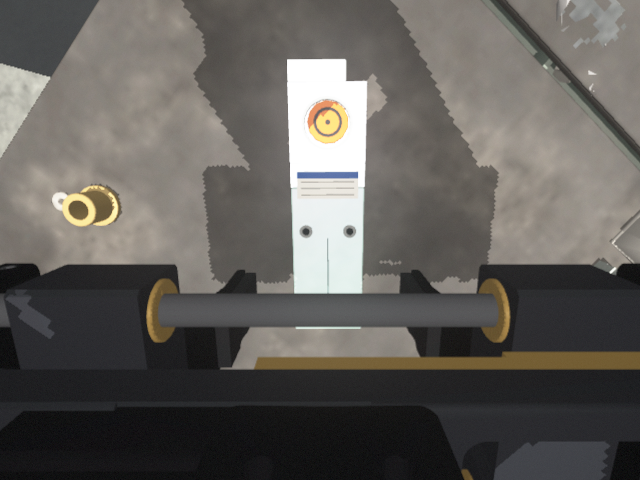

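The tag sits flush: coin at (327,121), measured top z 10.6 mm. The template is centred between the fingers at column 328, with its yaw at 130.9°. I'll descend and grasp.

Emit:
step_arm(rows=[[0.0009,-0.0008,-0.02,0,0,0],[0,0,-0.02,0,0,0],[0,0,-0.018,0,0,0],[0,0,-0.009,0,0,0],[0,0,0,0,0,0],[0,0,0,0,0,0],[0,0,0,0,0,0]])

```text
time: 15.2
position: [0.5329, 0.0166, 0.1849]
tool_rot: [0.415, 0.91, 0.0, 0.001]
ft_force: [0.7, 0.0, 0.1]
grip_width: 0.07
grip_force: 0.0
```

Emit:
step_arm(rows=[[0,0,0,0,0,0],[0,0,0,0,0,0],[0,0,0,0,0,0],[0,0,0,0,0,0],[0,0,0,0,0,0],[0,0,0,0,0,0]], jaw=0.035, squeeze=35)

```text
time: 15.95
position: [0.5326, 0.0166, 0.1843]
tool_rot: [0.415, 0.91, -0.0, -0.0]
ft_force: [-0.0, -0.3, 2.2]
grip_width: 0.0451
grip_force: 35.0
```

Emit:
step_arm(rows=[[0,0,0.01,0,0,0],[0,0,0.02,0,0,0],[0,0,0.025,0,0,0],[0,0,0.02,0,0,0],[0,0,0,0,0,0],[0,0,0,0,0,0],[0,0,0,0,0,0]])

```text
time: 16.82
position: [0.5323, 0.0167, 0.2584]
tool_rot: [0.415, 0.91, -0.0, -0.001]
ft_force: [-0.3, -0.1, -2.2]
grip_width: 0.0458
grip_force: 35.0
```

Emit:
step_arm(rows=[[-0.006,-0.015,0,0,0,-9],[-0.006,-0.015,0,0,0,-9],[-0.006,-0.015,0,0,0,-9],[-0.006,-0.015,0,0,0,-9],[-0.006,-0.015,0,0,0,-9],[-0.006,-0.015,0,0,0,-9],[-0.006,-0.015,0,0,0,-9],[-0.006,-0.015,0,0,0,-9],[-0.006,-0.015,0,0,0,-9],[-0.006,-0.015,0,0,0,-9],[-0.006,-0.0125,0,0,0,-9],[0,-0.0125,0,0,0,-9]])

```text
time: 18.32
position: [0.4659, -0.1586, 0.2584]
tool_rot: [0.981, 0.196, -0.001, -0.001]
ft_force: [-0.3, 0.4, -1.1]
grip_width: 0.0456
grip_force: 35.0
```

Emit:
step_arm(rows=[[0,0,0,0,0,-8],[0,0,0,0,0,-8],[0,0,0,0,0,-6.8],[0,0,0,0,0,0],[0,0,0,0,0,0]])

```text
time: 18.95
position: [0.4665, -0.1583, 0.2588]
tool_rot: [1.0, 0.002, -0.0, -0.0]
ft_force: [0.1, -0.2, -0.8]
grip_width: 0.0454
grip_force: 35.0
```

```bash
python3 - <<'E'
from h import *
o=get_obs();M=R.from_quat(o['tool_rot']).as_matrix();print(o['time'],o['position'],'yaw',np.degrees(np.arctan2(M[1,0],M[0,0])),M[:,2].round(4),o['grip_width'],o['ft_force'])
c=snap('wrist');np.savez('pics/w6.npz',**c);cv2.imwrite('pics/wrist6.png',c['pixels'])
x=cut_out('coin_tag','wrist');print([(a['confidence'],a['extent']) for a in x])
print([(a['confidence'],a['extent']) for a in cut_out('reader','wrist')])
E
```

```text
18.95 [ 0.4665382  -0.15826411  0.25880849] yaw 0.2679947874669222 [-1.e-03  6.e-04 -1.e+00] 0.045380299281513 [ 0.07279876 -0.17515129 -0.82501923]
[(0.75, [326.8, 104.5, 62.7, 57.1])]
[]
```

View pics/wrist6.png

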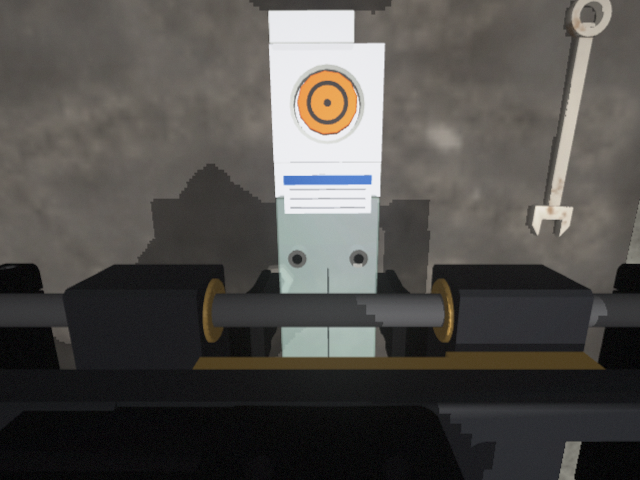

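The held template is seen from above, with the coin at (327,104) and the notch on the right. The bezel only just shows at rows 0–10. I'll measure the held template's tilt from depth and refine the reader from saved views.

```bash
python3 - <<'E'
from h import *
# held template plane
c=dict(np.load('pics/w6.npz'));o=get_obs()
vv,uu=np.mgrid[50:250:3,284:374:3];d=c['depth'][vv,uu].ravel();k=d>0
P=np.array([at_depth(c,u,v,x) for u,v,x in zip(uu.ravel()[k],vv.ravel()[k],d[k])])
A=np.c_[P[:,:2]-P[:,:2].mean(0),np.ones(len(P))];s=np.linalg.lstsq(A,P[:,2],rcond=None)[0];r=P[:,2]-A@s
print('plane slope x,y, z',s,'rms',r.std())
zt=s[2]
g=cv2.cvtColor(c['pixels'],cv2.COLOR_BGR2GRAY).astype(int)
for v in (60,90,130,150,185): 
    e=np.abs(np.diff(g[v]));L=255+np.argmax(e[255:290]);Rr=365+np.argmax(e[365:395]);
    zz=zt+s[0]*0
    a=at_z(c,L+.5,v,zz);b=at_z(c,Rr+.5,v,zz);print(v,L,Rr,a.round(4),b.round(4),'ymid',(a[1]+b[1])/2,'w',a[1]-b[1])
for u in (285,300,330):
    e=np.abs(np.diff(g[0:30,u]));v=np.argmax(e);print('end',u,v,at_z(c,u,v+.5,zt).round(4))
e=coin_px(c['pixels'],(290,65,365,145));print('coin',at_z(c,*e[0],zt).round(4),e, at_depth(c,*e[0],c['depth'][int(e[0][1]),int(e[0][0])]))
# reader
def blue(c,box):
    h=cv2.cvtColor(c['pixels'],cv2.COLOR_BGR2HSV);m=cv2.inRange(h,(100,130,60),(120,255,255));k=np.zeros_like(m);x0,y0,x1,y1=box;k[y0:y1,x0:x1]=1
    v,u=np.nonzero(m*k);d=c['depth'][v,u]
    P=np.array([at_depth(c,a,b,x) for a,b,x in zip(u,v,d)]);return P
w=dict(np.load('pics/w1.npz'));P=blue(w,(400,0,600,90));P=P[np.abs(P[:,2]-.058)<.006]
print('w1 n',len(P),P.min(0),P.max(0))
for x in np.arange(.63,.67,.005):
    q=P[np.abs(P[:,0]-x)<.0025]
    if len(q): print('x',x.round(3),q[:,1].min().round(4),q[:,1].max().round(4))
for y in np.arange(-.2,-.11,.015):
    q=P[np.abs(P[:,1]-y)<.004]
    if len(q): print('y',y.round(3),'front x',q[:,0].min().round(4))
t=snap('top');t['pixels']=cv2.imread('pics/top0.png')
P=blue(t,(330,140,410,225));P=P[np.abs(P[:,2]-.058)<.008]
for x in np.arange(.64,.735,.015):
    q=P[np.abs(P[:,0]-x)<.004]; print('T x',x.round(3),q[:,1].min().round(4),q[:,1].max().round(4))
for y in np.arange(-.195,-.115,.015):
    q=P[np.abs(P[:,1]-y)<.004]
    if len(q): print('T y',y.round(3),'x',q[:,0].min().round(4),q[:,0].max().round(4))
E
```

```text
plane slope x,y, z [-1.07440418e-02  3.82760235e-06  8.40341020e-02] rms 0.0014375922729420395
60 268 384 [ 0.567  -0.1336  0.084 ] [ 0.5671 -0.1801  0.084 ] ymid -0.15682918433087684 w 0.04646467524736106
90 270 383 [ 0.5558 -0.134   0.084 ] [ 0.5559 -0.1801  0.084 ] ymid -0.15706242148937816 w 0.04612778345107771
130 271 381 [ 0.5402 -0.1339  0.084 ] [ 0.5403 -0.1799  0.084 ] ymid -0.15689890455232317 w 0.04607707090189611
150 272 381 [ 0.5321 -0.134   0.084 ] [ 0.5322 -0.1803  0.084 ] ymid -0.15713220444540787 w 0.046262828422476227
185 274 379 [ 0.5173 -0.1344  0.084 ] [ 0.5175 -0.18    0.084 ] ymid -0.1571755858717747 w 0.04562251116312099
end 285 9 [ 0.5849 -0.1407  0.084 ]
end 300 9 [ 0.5849 -0.1465  0.084 ]
end 330 9 [ 0.585  -0.1581  0.084 ]
coin [ 0.5514 -0.1571  0.084 ] ((327.0, 101.5), (59, 64)) [ 0.55128635 -0.15708078  0.08523914]
w1 n 3458 [ 0.6257505  -0.20533655  0.05205222] [ 0.66886623 -0.11392872  0.05993804]
x 0.63 -0.2047 -0.1139
x 0.635 -0.2045 -0.1268
x 0.64 -0.2048 -0.1379
x 0.645 -0.205 -0.178
x 0.65 -0.2046 -0.176
x 0.655 -0.2053 -0.1765
x 0.66 -0.2051 -0.1813
x 0.665 -0.2049 -0.1919
x 0.67 -0.2049 -0.2015
y -0.2 front x 0.6261
y -0.185 front x 0.6258
y -0.17 front x 0.626
y -0.155 front x 0.6265
y -0.14 front x 0.6263
y -0.125 front x 0.6265
y -0.11 front x 0.6276
T x 0.64 -0.2011 -0.1119
T x 0.655 -0.2016 -0.1122
T x 0.67 -0.2019 -0.1125
T x 0.685 -0.2025 -0.1129
T x 0.7 -0.2028 -0.1131
T x 0.715 -0.2036 -0.1135
T x 0.73 -0.2035 -0.1137
T y -0.195 x 0.6304 0.7376
T y -0.18 x 0.6305 0.7371
T y -0.165 x 0.6308 0.7383
T y -0.15 x 0.6312 0.7384
T y -0.135 x 0.6314 0.7388
T y -0.12 x 0.6315 0.7381
```

Emit:
step_arm(rows=[[0,0,-0.015,0,0,-1.2],[0,0,-0.015,0,0,0],[0,0,-0.0114,0,0,0],[0,0,0,0,0,0],[0,0,0,0,0,0]])

```text
time: 19.77
position: [0.4667, -0.1584, 0.2177]
tool_rot: [1.0, -0.009, -0.0, -0.0]
ft_force: [-0.7, -0.6, -1.2]
grip_width: 0.0453
grip_force: 35.0
```

```bash
python3 - <<'E'
from h import *
o=get_obs();M=R.from_quat(o['tool_rot']).as_matrix();print(o['time'],o['position'],'yaw',np.degrees(np.arctan2(M[1,0],M[0,0])),o['ft_force'])
t=snap('top');np.savez('pics/t7.npz',**t)
g=cv2.cvtColor(t['pixels'],cv2.COLOR_BGR2GRAY).astype(int);h=cv2.cvtColor(t['pixels'],cv2.COLOR_BGR2HSV)
mw=(h[...,2]>150)&(h[...,1]<60)
mb=cv2.inRange(h,(100,130,60),(120,255,255))>0
for v in range(150,260,4):
    s=''
    u=np.nonzero(mw[v,335:400])[0]
    if len(u)>15: a=at_z(t,335+u.min()-.5,v,.043);b=at_z(t,335+u.max()+.5,v,.043);s+=f'W {a.round(4)[:2]} {b.round(4)[:2]} mid {(a[1]+b[1])/2:.4f} w {a[1]-b[1]:.4f} n{len(u)}'
    u=np.nonzero(mb[v,335:400])[0]
    if len(u)>10: a=at_z(t,335+u.min()-.5,v,.058);b=at_z(t,335+u.max()+.5,v,.058);s+=f'B {a.round(4)[:2]} {b.round(4)[1]} mid {(a[1]+b[1])/2:.4f} w {a[1]-b[1]:.4f}'
    if s: print(v,s)
a=t['pixels'][140:300,320:440];cv2.imwrite('pics/t7c.png',cv2.resize(a,None,fx=4,fy=3.7,interpolation=cv2.INTER_CUBIC)) if 0 else cv2.imwrite('pics/t7c.png',cv2.resize(a,None,fx=3.7,fy=3.7,interpolation=cv2.INTER_CUBIC))
E
```

```text
19.775 [ 0.46671792 -0.1583771   0.2176779 ] yaw -1.0278338516154706 [-0.74702676 -0.60895051 -1.21086999]
162 B [ 0.7246 -0.1127] -0.2025 mid -0.1576 w 0.0897
166 B [ 0.7167 -0.1126] -0.2042 mid -0.1584 w 0.0916
170 B [ 0.7087 -0.1124] -0.204 mid -0.1582 w 0.0915
174 B [ 0.7008 -0.1123] -0.2037 mid -0.1580 w 0.0915
178 B [ 0.6929 -0.1121] -0.2035 mid -0.1578 w 0.0914
182 B [ 0.685  -0.1119] -0.2033 mid -0.1576 w 0.0913
186 B [ 0.6771 -0.1118] -0.203 mid -0.1574 w 0.0912
190 W [ 0.6723 -0.1006] [ 0.6706 -0.2092] mid -0.1549 w 0.1086 n24B [ 0.6692 -0.1116] -0.2028 mid -0.1572 w 0.0912
194 W [ 0.6643 -0.1004] [ 0.6626 -0.2089] mid -0.1547 w 0.1085 n24B [ 0.6613 -0.1115] -0.2026 mid -0.1570 w 0.0911
198 W [ 0.6565 -0.0904] [ 0.6546 -0.2087] mid -0.1496 w 0.1183 n27B [ 0.6535 -0.1113] -0.2024 mid -0.1568 w 0.0910
202 W [ 0.6485 -0.0903] [ 0.6466 -0.2085] mid -0.1494 w 0.1182 n28B [ 0.6456 -0.1112] -0.2021 mid -0.1567 w 0.0910
206 B [ 0.6378 -0.111 ] -0.1942 mid -0.1526 w 0.0831
234 W [ 0.5844 -0.1342] [ 0.5838 -0.1714] mid -0.1528 w 0.0372 n19
238 W [ 0.5767 -0.1243] [ 0.5758 -0.1829] mid -0.1536 w 0.0587 n26
242 W [ 0.5689 -0.1221] [ 0.568  -0.1827] mid -0.1524 w 0.0606 n27
246 W [ 0.5609 -0.1337] [ 0.5598 -0.204 ] mid -0.1688 w 0.0703 n16
250 W [ 0.5533 -0.114 ] [ 0.5518 -0.2154] mid -0.1647 w 0.1014 n18
254 W [ 0.5457 -0.1041] [ 0.544  -0.2152] mid -0.1596 w 0.1111 n20
```

View pics/t7c.png

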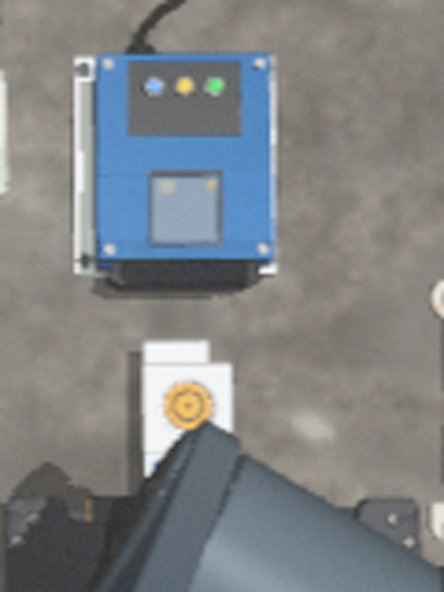

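```bash
python3 - <<'E'
from h import *
t=dict(np.load('pics/t7.npz'));im=t['pixels'].astype(float)
def edge(sig,lo,hi):   # subpixel position of strongest gradient
    s=np.interp(np.arange(lo,hi,.1),np.arange(len(sig)),sig);s=cv2.GaussianBlur(s[None],(0,0),6)[0]
    g=np.abs(np.gradient(s));return lo+.1*np.argmax(g)
P=[]
for v in range(241,254):
    sig=im[v,:,:].mean(1);l=edge(sig,353,364);r=edge(sig,377,388)
    a=at_z(t,l,v,.0425);b=at_z(t,r,v,.0425);P.append([(a[0]+b[0])/2,(a[1]+b[1])/2,a[1]-b[1]])
P=np.array(P);print('T',np.median(P,0),P[:,1].round(4),P[:,2].round(4))
B=[]
for v in range(160,206,2):
    sig=im[v,:,0]-im[v,:,2];l=edge(sig,340,352);r=edge(sig,388,400)
    a=at_z(t,l,v,.058);b=at_z(t,r,v,.058);B.append([(a[0]+b[0])/2,(a[1]+b[1])/2,a[1]-b[1]])
B=np.array(B);k=np.abs(B[:,2]-.091)<.003;k2=np.polyfit(B[k,0],B[k,1],1);print('R',k2,'yaw',np.degrees(k2[0]),'axis y at T',np.polyval(k2,np.median(P[:,0])),'at .63',np.polyval(k2,.63),B[:,2].round(4))
e=coin_px(t['pixels'],(360,238,385,262));print('coin',e,at_z(t,*e[0],.043))
sig=(im[:,355:386,0]-im[:,355:386,2]).mean(1);v=edge(sig,202,218);print('front blue x',at_z(t,370,v,.058)[0])
sig=im[:,362:374].mean((1,2));v=edge(sig,225,238);print('end x',at_z(t,368,v,.0425)[0])
sig=im[:,355:386].mean((1,2));print('bezel rows',im[205:236,362:376].mean((1,2)).round(0))
# scene camera
s=snap('scene');np.savez('pics/s7.npz',**s)
for l in ('coin_tag','reader','template'):
    print(l,[(q['confidence'],np.round(q['extent'],1)) for q in cut_out(l,'scene')[:2]])
E
```

```text
T [ 0.55855849 -0.15839759  0.04744775] [-0.1586 -0.1585 -0.1585 -0.1584 -0.1584 -0.1583 -0.1584 -0.1583 -0.1583
 -0.1584 -0.1583 -0.1586 -0.1586] [0.0473 0.0473 0.0473 0.0477 0.0477 0.0477 0.0475 0.0474 0.0474 0.0476
 0.0476 0.0468 0.0468]
R [-0.01136089 -0.15015111] yaw -0.6509308712890034 axis y at T -0.1564968314729757 at .63 -0.15730847036901457 [0.0917 0.0915 0.0915 0.0918 0.0918 0.0917 0.0917 0.0917 0.0914 0.0916
 0.0916 0.0915 0.0915 0.0914 0.0918 0.0918 0.0917 0.0917 0.0918 0.0918
 0.0937 0.0939 0.0934]
coin ((370.5, 249.5), (12, 12)) [ 0.55362592 -0.1589114   0.043     ]
front blue x 0.6302015453370908
end x 0.5886741092808015
bezel rows [140. 119. 139. 140. 131.  64.  67.  67.  65.  66.  66.  61.  61.  71.
  92.  97. 129. 127. 127. 126. 125. 125. 125. 126. 127. 130. 146. 205.
 244. 244. 244.]
coin_tag [(0.45, array([303.8, 187.7,  90.8,  76.8]))]
reader [(0.88, array([304.2, 187.8,  93.9,  74.3])), (0.36, array([391.1, 227.3,  95.4,  58.3]))]
template [(0.95, array([392.5, 228.9,  93.8,  59. ]))]
```

Emit:
step_arm(rows=[[0.006,0.0014,0,0,0,0.3],[0.01,0,0,0,0,0],[0.01,0,0,0,0,0],[0.006,0,0,0,0,0],[0.005,0,0,0,0,0],[0.004,0,0,0,0,0],[0.004,0,0,0,0,0],[0,0,0,0,0,0],[0,0,0,0,0,0]])

```text
time: 21.15
position: [0.5114, -0.1569, 0.2178]
tool_rot: [1.0, -0.006, -0.0, -0.0]
ft_force: [1.5, -0.1, -0.6]
grip_width: 0.0452
grip_force: 35.0
```

Emit:
step_arm(rows=[[0.004,-5e-05,0,0,0,0],[0.004,-5e-05,0,0,0,0],[0.004,-5e-05,0,0,0,0],[0.004,-5e-05,0,0,0,0],[0.004,-5e-05,0,0,0,0],[0.004,-5e-05,0,0,0,0],[0,0,0,0,0,0]])

```text
time: 22.02
position: [0.536, -0.1573, 0.2179]
tool_rot: [1.0, -0.006, 0.0, 0.0]
ft_force: [-1.4, -0.5, -2.1]
grip_width: 0.0452
grip_force: 35.0
```

Emit:
step_arm(rows=[[0.003,0,0,0,0,0],[0.003,0,0,0,0,0],[0.003,0,0,0,0,0],[0.003,0,0,0,0,0],[0.002,0,0,0,0,0],[0.002,0,0,0,0,0],[0,0,0,0,0,0]])

```text
time: 22.9
position: [0.5514, -0.1572, 0.2177]
tool_rot: [1.0, -0.006, -0.001, -0.0]
ft_force: [-1.6, -1.6, -1.3]
grip_width: 0.0454
grip_force: 35.0
```

Emit:
step_arm(rows=[[0.001,0,0,0,0,0],[0.001,0,0,0,0,0],[0.001,0,0,0,0,0],[0.001,0,0,0,0,0],[0,0,0,0,0,0],[0,0,0,0,0,0]])

```text
time: 23.65
position: [0.5555, -0.1572, 0.2178]
tool_rot: [1.0, -0.006, -0.0, -0.0]
ft_force: [-4.1, -0.7, -1.3]
grip_width: 0.0456
grip_force: 35.0
```

Emit:
step_arm(rows=[[0.001,0,0,0,0,0],[0.001,0,0,0,0,0],[0,0,0,0,0,0],[0,0,0,0,0,0]])

```text
time: 24.15
position: [0.5576, -0.1572, 0.2178]
tool_rot: [1.0, -0.006, -0.0, -0.0]
ft_force: [-3.7, -1.2, -0.8]
grip_width: 0.0454
grip_force: 35.0
```

Emit:
step_arm(rows=[[0.0005,0,0,0,0,0],[0.0005,0,0,0,0,0],[0,0,0,0,0,0],[0,0,0,0,0,0]])

```text
time: 24.65
position: [0.5586, -0.1572, 0.2178]
tool_rot: [1.0, -0.006, -0.0, -0.0]
ft_force: [-4.7, -0.9, -1.5]
grip_width: 0.0454
grip_force: 35.0
```

Emit:
step_arm(rows=[[0.0005,0,0,0,0,0],[0.0005,0,0,0,0,0],[0,0,0,0,0,0],[0,0,0,0,0,0]])

```text
time: 25.15
position: [0.559, -0.1572, 0.2176]
tool_rot: [1.0, -0.006, -0.001, -0.0]
ft_force: [-6.2, -2.0, -1.1]
grip_width: 0.0456
grip_force: 35.0
```

Emit:
step_arm(rows=[[0.0005,0,0,0,0,0],[0.0005,0,0,0,0,0],[0,0,0,0,0,0],[0,0,0,0,0,0]])

```text
time: 25.65
position: [0.5594, -0.1572, 0.2174]
tool_rot: [1.0, -0.006, -0.002, -0.001]
ft_force: [-7.1, -2.2, -0.1]
grip_width: 0.0457
grip_force: 35.0
```

Emit:
step_arm(rows=[[0.0005,0,0,0,0,0],[0.0005,0,0,0,0,0],[0,0,0,0,0,0],[0,0,0,0,0,0]])

```text
time: 26.15
position: [0.5597, -0.1572, 0.2173]
tool_rot: [1.0, -0.006, -0.003, -0.001]
ft_force: [-8.8, -3.9, 0.0]
grip_width: 0.0457
grip_force: 35.0
```

```bash
python3 - <<'E'
from h import *
o=get_obs();print(o['time'],o['position'],o['ft_force'],o['moment'])
c=snap('wrist');cv2.imwrite('pics/w8.png',c['pixels']);s=snap('scene');cv2.imwrite('pics/s8.png',s['pixels'])
im=c['pixels'].astype(int);v=np.arange(30,260)
b=(im[:,300:350,0]-im[:,300:350,2]).mean(1)
print('label blue stripe row',30+np.argmax(b[30:260]),b.max())
h=cv2.cvtColor(c['pixels'],cv2.COLOR_BGR2HSV)
print('orange px',(cv2.inRange(h,(4,110,70),(25,255,255))[0:200,280:380]>0).sum())
vv,uu=np.mgrid[175:250:3,290:366:3];d=c['depth'][vv,uu].ravel();k=d>0
P=np.array([at_depth(c,u,w,x) for u,w,x in zip(uu.ravel()[k],vv.ravel()[k],d[k])])
A=np.c_[P[:,:2]-P[:,:2].mean(0),np.ones(len(P))];print('plane',np.linalg.lstsq(A,P[:,2],rcond=None)[0])
E
```

```text
26.15 [ 0.55974756 -0.15718992  0.21725184] [-8.82615359 -3.89281178  0.01476249] [-0.50748026  1.56617321 -0.25142385]
label blue stripe row 181 138.96
orange px 0
plane [ 0.01842134 -0.00098556  0.04318332]
```

The template stopped firmly after about 93 mm of travel, against an expected 91–92 mm. It hasn't slipped in the grip, is level to within about 0.02 rad, and the steady push is about 9 N. I'll hand it in.

```bash
python3 -c "
from rig import hand_in
print(hand_in())"
```

```text
the job is handed in; nothing more can be done
None
```

I pressed the tag flush into the recess and slid the template into the reader, where it stopped firmly at about the expected depth. I handed in at about 26 s with the gripper still holding it there. The hand-in returned no verdict, and I judged the plunger as pushed in from travel and force, not from sight.

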